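# Close down a valve test station

## Task

The valve test is finished: first push the lever on the supply console all the way over to its far side, the end with the black dot, to switch the supply off. Then put the red and the yellow calibration weight from the module's white plate back into the rack slots with labels of their own colours, each set down upright and not dropped. When the plate is clear, slide the module along the bench, without lifting it, out of the orange frame until its base is wholly inside the green frame; leave the stored weights and the other things on the bench alone, and let go of everything.

Things in the scene. Friction and masses are not known exactly. Their poses are not given: they have to be found in the camera images.
- power (a joint): supply lever on top of the console: 0 = leaning to the near end (green dot, on), 1.0 = leaning to the far end (black dot, off), rad; it starts at 0 to 0.2 and stays where it is left, with light friction
- power_tip (a point): centre of the lever's red end ball, 26 mm in diameter. It swings in the console's x-z plane about a pivot 72 mm above the bench over the console's centre, radius 70 mm: 34 mm to the near (-x) side of the centre at joint 0, 34 mm to the far (+x) side at 1.0, 133 mm above the bench at both ends and 142 mm midway
- console: fixed supply console, white with a blue top, 160 x 100 mm, 50 mm high; it stands to the left or to the right of the module. Origin: centre of its underside; its x axis points from the green dot to the black dot (away from the robot), z up. The lever stands on a grey block 70 x 50 mm at its centre, block top 75 mm above the bench
- module: loose grey valve module, 0.6 to 0.9 kg, on an aluminium base plate 140 mm (x) x 150 mm (y), 8 mm thick; starts in the orange frame, yaw within 0.2 rad. Grey body, three white columns and a white loading plate 76 mm (x) x 165 mm (y), centred 22 mm to the -x side, its top 100 mm above the bench. Origin: centre of the base's underside; z up
- module_grip (a point): blue upright grip on the module's far (+x) side: a bar 24 mm (module x) by 16 mm (module y), rising from the base to 85 mm; pinch it across y, where both sides are free. This point: on the bar's axis, 70 mm above the bench, 55 mm on the +x side of the module's origin; axes as the module's
- module_plate (a point): centre of the top face of the module's white loading plate, 100 mm above the bench; the two weights start on it about 95 mm apart along the module's y; axes as the module's
- mark_test: orange painted frame on the bench, where the module starts: lines 6 mm wide, 170 mm (x) x 180 mm (y) inside. Origin: its centre; may be to the left or right of the green one
- mark_pass: green painted frame on the bench, same size (170 mm along its x, 180 mm along its y inside), about 0.23 to 0.32 m beside the orange one, turned by up to 0.15 rad. Origin: its centre; x and y along its lines
- parts_tray: fixed blue tray of small fittings, 160 x 100 mm, 45 mm high, on the side where the console is not. Bystander: leave alone. Origin: centre of its underside
- screwdriver: Bystander: leave alone. Screwdriver lying on the bench
- wrench: Bystander: leave alone. Wrench lying on the bench
- mug: Bystander: leave alone. Blue mug, 80 mm wide, 90 mm high
- cleaner: Bystander: leave alone. White bottle, 60 mm wide, 160 mm high
- weight_red: steel calibration weight: cylinder 40 mm in diameter and 30 mm high, with a knob 22 mm in diameter standing on its top from 30 to 56 mm; knob, top and a band round the body are red; 0.2 to 0.32 kg. Origin: centre of its underside, z up. Starts on the module's white plate.
- slot_red_floor (a point): fixed storage slot with a red label, one of four in a row (pitch 85 mm) on a low rack; order varies. Open grey cup 64 x 64 mm outside, 56 x 56 inside. Label: flat coloured strip 58 x 20 mm on a ledge 44 mm to the far (+x) side of the cup's centre. This point: centre of the cup's inner floor, 12 mm above the bench; the rim is 14 mm above it; x, y along the cup's sides
- weight_yellow: steel calibration weight: cylinder 40 mm in diameter and 30 mm high, with a knob 22 mm in diameter standing on its top from 30 to 56 mm; knob, top and a band round the body are yellow; 0.2 to 0.32 kg. Origin: centre of its underside, z up. Starts on the module's white plate.
- slot_yellow_floor (a point): fixed storage slot with a yellow label, one of four in a row (pitch 85 mm) on a low rack; order varies. Open grey cup 64 x 64 mm outside, 56 x 56 inside. Label: flat coloured strip 58 x 20 mm on a ledge 44 mm to the far (+x) side of the cup's centre. This point: centre of the cup's inner floor, 12 mm above the bench; the rim is 14 mm above it; x, y along the cup's sides
- weight_green: steel calibration weight: cylinder 40 mm in diameter and 30 mm high, with a knob 22 mm in diameter standing on its top from 30 to 56 mm; knob, top and a band round the body are green; 0.2 to 0.32 kg. Origin: centre of its underside, z up. Already in its slot: leave alone.
- slot_green_floor (a point): fixed storage slot with a green label, one of four in a row (pitch 85 mm) on a low rack; order varies. Open grey cup 64 x 64 mm outside, 56 x 56 inside. Label: flat coloured strip 58 x 20 mm on a ledge 44 mm to the far (+x) side of the cup's centre. This point: centre of the cup's inner floor, 12 mm above the bench; the rim is 14 mm above it; x, y along the cup's sides
- weight_blue: steel calibration weight: cylinder 40 mm in diameter and 30 mm high, with a knob 22 mm in diameter standing on its top from 30 to 56 mm; knob, top and a band round the body are blue; 0.2 to 0.32 kg. Origin: centre of its underside, z up. Already in its slot: leave alone.
- slot_blue_floor (a point): fixed storage slot with a blue label, one of four in a row (pitch 85 mm) on a low rack; order varies. Open grey cup 64 x 64 mm outside, 56 x 56 inside. Label: flat coloured strip 58 x 20 mm on a ledge 44 mm to the far (+x) side of the cup's centre. This point: centre of the cup's inner floor, 12 mm above the bench; the rim is 14 mm above it; x, y along the cup's sides
Mind the look-alikes: they are no part of the job. There is more than one size of the weight_red; the job needs the larger. There is more than one size of the weight_yellow; the one meant has the size given above.

How it is judged:
By the outcome, as a careful person would: the job done as asked, in the order asked, and still so for the second after the job is handed in, with the robot touching nothing.
It also fails if it takes over 72 s, if anything falls off the work surface, if the arm or the gripper's body presses on something with over 40 N, if the wrist force passes 120 N, or if a joint passes its speed limit or range.

## Robot

A 7-joint arm with a two-finger parallel gripper is mounted at the origin on the work surface. World frame = base frame: x ahead of the robot, y to its left, z up, the work surface at z = 0. Lengths are in m, angles in rad, forces in N, time in s.
With the tool pointing down it reaches from about 0.35 to 0.9 m from the base axis. Payload 8.1 kg.
Tool frame: the origin (TCP) lies on the centre line of the jaws, within the pads' length; the fingertips stand 14 mm ahead of it and the grasp point (between the pads) lies 5 mm behind it; z points along the fingers, y is the direction in which the jaws open and shut (so a half turn about z gives the same grasp; the last joint's range is limited). The gripper opens to 92 mm and grips with 3 to 60 N. Pads are 19 mm wide; open, the fingers measure 130 mm over their backs; the gripper's body (75 mm by 190 mm) begins 47 mm behind the grasp point.
Start: joints at [-1.383, 0.434, 0.025, 1.573, -0.012, 1.134, -0.075], TCP at [0.179, 0.599, 0.241] pointing down, gripper open.
Joint ranges: [-2.62, 2.62], [-0.44, 2.09], [-1.27, 1.32], [0.08, 2.57], [-1.32, 4.46], [0.12, 2], [-2.74, 2.74]. Speed limits (rad/s): [2.22, 2.22, 3.01, 3.01, 3.14, 3.14, 3.14].

## Interface

Orientations are given as a rotation vector (axis times angle).
In Python, from cell import observe, eyes, arm gives the robot as it stands.
- The arm moves only by the tool step_arm, never from a script. Its argument "series" is a list that holds one entry, the list of rows, each a list of 5 numbers: the finger opening in m, from 0 to 0.0918, then the shift along the world's x, y, z in m, then the turn about the world's z in degrees. In form: [[[hand, dx, dy, dz, spin], ...]]. A call has 1 to 20 rows; each row is the pose to reach, as a shift and turn from the pose measured when the call began; what a row does not reach only later rows make up. A row lasts 1/12 s, in which the tool goes at most 41.7 mm and 7.16 degrees, less where a joint would pass 70% of its speed; a pose out of reach is approached as far as the arm can. A call with a gripper value outside its range is refused whole. The fingers move at their own pace and stop on an object; "squeeze" is the grip in N (left out, the last holds). Time passes only in rows, so rows that repeat a pose let the fingers close. It gives the time, the measured TCP pose, the force and the opening at its end, in the units of the state.
- observe(): the state, without advancing time (a new reading comes with each control period).
- eyes.get_image(name): name is "side" or "top" or "wrist"; returns (picture, depth): 480x640x3 uint8, red, green, blue; 480x640 float32, m along the optical axis (not along the pixel's ray), 0 where there is no reading.
- eyes.camera_params(name): a dict with "intrinsics" (3x3 intrinsics, pixels), "position" and "attitude" of the camera in the world. Camera axes: x right, y down, z forward; pixel columns grow to the right and rows downward; lengths in m; the calibration is good to about 2 mm. A picture is of the moment at which its call begins: read the wrist's pose just before it. camera_params takes no time and is no camera call; for the wrist camera it gives the pose at the moment of the call.
- arm.sign_off(): hands the job in, once; it reports no verdict.
The state is a dict: "clock": time; "joints": joint angles; "dq": joint speeds; "joint_efforts": joint torques, N m; "position": TCP position; "ee_rot": TCP orientation; "force": force on the tool from outside, world axes, zero at the start; "ft_torque": the same for the moment, N m; "width": opening from 0.0 (shut) to 1.0 (fully open).
Only numpy, scipy, OpenCV 4.12 (cv2) and the standard library are available. Lean on these libraries where they do the work, as an engineer would, in place of code of your own. Each camera call takes 0.05 s, during which the arm holds its last target.

## Working session

There is one attempt and no reset: what is moved stays moved. The work goes in short steps, Python scripts to look and compute and a tool call to move; the robot and the scene stay as the last step left them, time stands still between calls to the robot, and variables do not carry over. Pictures are saved under pics/ and viewed, and the job is handed in when it is done.

Besides the shell and the picture viewer there is one more tool, called by a JSON object that holds its "name" and its "arguments", one argument or row to a line. step_arm: Moves the arm, as the interface text tells. Its arguments: {"type":"object","properties":{"series":{"type":"array"},"squeeze":{"type":"number"}},"required":["series"]}

```bash
ls; mkdir -p pics; cat > h.py <<'E'
import numpy as np, cv2
from cell import observe, eyes, arm
from scipy.spatial.transform import Rotation as R
def rot(a):
    a=np.array(a,float)
    if a.shape==(3,3): return a
    if a.size==3: return R.from_rotvec(a.ravel()).as_matrix()
    return R.from_quat(a).as_matrix()
def grab(n,save=None):
    p=eyes.camera_params(n); im,d=eyes.get_image(n)
    if save: cv2.imwrite('pics/'+save,im[:,:,::-1])
    np.savez('%s.npz'%n,im=im,d=d,K=p['intrinsics'],t=p['position'],R=rot(p['attitude']))
    return im,d,p
def load(n): return np.load('%s.npz'%n)
def plane(z,u,v,h):
    r=np.stack([np.atleast_1d(u),np.atleast_1d(v),np.ones(np.size(u))],-1)@np.linalg.inv(z['K']).T@z['R'].T
    s=(h-z['t'][2])/r[:,2]
    return z['t']+r*s[:,None]
def cloud(z):
    d=z['d'];v,u=np.mgrid[:480,:640]
    r=np.stack([u,v,np.ones_like(u)],-1)@np.linalg.inv(z['K']).T
    return (r*d[...,None])@z['R'].T+z['t']
E
python3 - <<'E'
from h import *
for n in ('top','side','wrist'):
    im,d,p=grab(n,n+'0.png'); print(n,p)
print(observe())
E
```

```text
pics
top {'intrinsics': array([[474.83403766,   0.        , 316.34728452],
       [  0.        , 474.83403766, 234.87861475],
       [  0.        ,   0.        ,   1.        ]]), 'position': array([0.45351994, 0.01080073, 1.04394511]), 'attitude': array([-2.17771428,  2.20958561, -0.08462609])}
side {'intrinsics': array([[516.91107631,   0.        , 327.45286809],
       [  0.        , 516.91107631, 242.8616037 ],
       [  0.        ,   0.        ,   1.        ]]), 'position': array([ 0.19786956, -0.6304432 ,  0.76579556]), 'attitude': array([-2.26029772,  0.62557602, -0.24339605])}
wrist {'intrinsics': array([[426.76411529,   0.        , 323.44349427],
       [  0.        , 426.76411529, 236.61930345],
       [  0.        ,   0.        ,   1.        ]]), 'position': array([0.11034058, 0.61854654, 0.38406617]), 'attitude': array([2.34133236, 1.74275546, 0.23205241])}
{'clock': 0.15, 'joints': array([-1.38260324,  0.43506185,  0.02497135,  1.5738387 , -0.01156499,
        1.13399716, -0.07509432]), 'dq': array([-0.00216566, -0.00224725,  0.0014407 , -0.00307737, -0.00022881,
        0.00093078,  0.00170562]), 'joint_efforts': array([ 1.81459898e-03, -6.68267512e+01,  9.85858999e-01, -3.14693570e+01,
       -6.04946329e-02,  3.93675081e-02,  1.59062820e-04]), 'position': array([0.17914674, 0.59841365, 0.240145  ]), 'ee_rot': array([-4.55234511e-01, -3.10840241e+00,  1.82308023e-03]), 'force': array([0.49653837, 0.57980112, 0.06357039]), 'ft_torque': array([-0.03042702, -0.00616899,  0.0146701 ]), 'width': 0.9981473321113481}
```

View pics/top0.png

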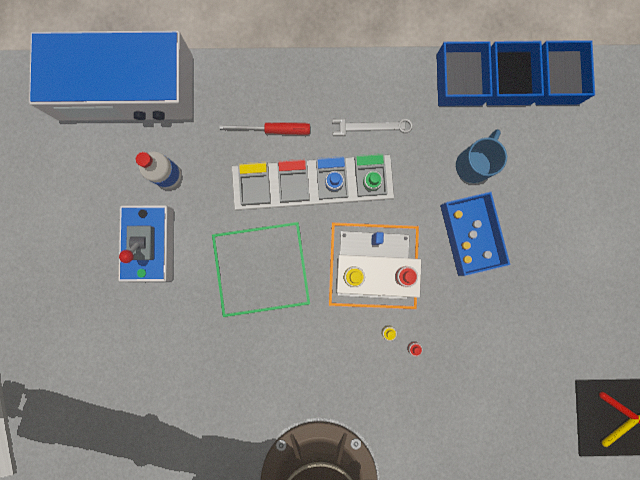

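View pics/side0.png

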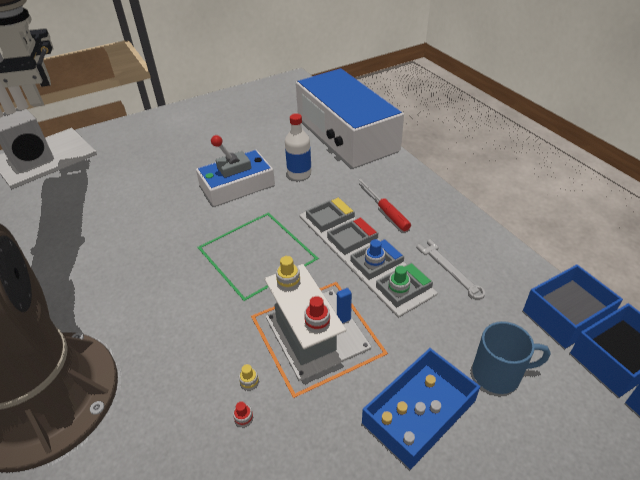

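View pics/wrist0.png

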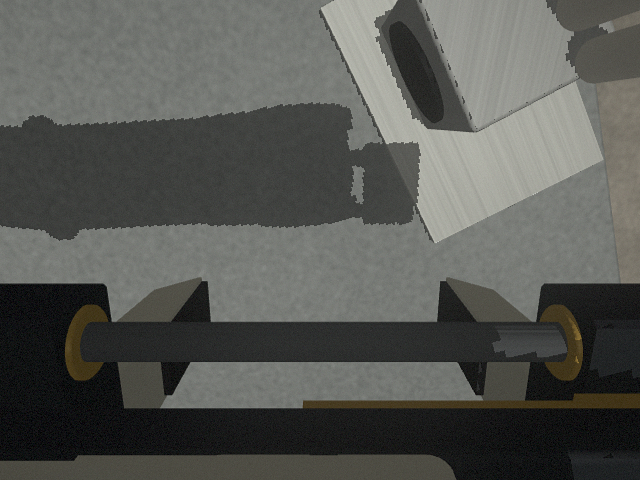

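Red candidates in the top view are the large weight on the plate (408,276), the small one on the bench (415,349), the lever ball (125,256) and the bottle cap (144,158). Yellow candidates are the large weight on the plate (354,276), the small one on the bench (390,333) and the fittings. I choose the two on the white plate, then check with a close crop.

```bash
python3 - <<'E'
from h import *
z=load('top'); im=z['im']; P=cloud(z); hsv=cv2.cvtColor(im,cv2.COLOR_RGB2HSV)
cv2.imwrite('pics/crop1.png',cv2.resize(im[140:360,200:440,::-1],None,fx=3.2,fy=2.7,interpolation=cv2.INTER_CUBIC)[:600,:800])
def mask(lo,hi,roi=None):
    m=cv2.inRange(hsv,np.array(lo),np.array(hi))
    if roi: 
        k=np.zeros_like(m);x0,y0,x1,y1=roi;k[y0:y1,x0:x1]=255;m&=k
    return m
red=mask((0,120,80),(6,255,255))|mask((174,120,80),(180,255,255)); yel=mask((22,120,80),(33,255,255))
grn=mask((55,120,60),(85,255,255));org=mask((8,150,120),(20,255,255)); blu=mask((100,130,60),(120,255,255))
for nm,m in (('red',red),('yel',yel),('grn',grn),('org',org),('blu',blu)):
    n,l,s,c=cv2.connectedComponentsWithStats(m)
    for i in range(1,n):
        if s[i,4]>25:
            q=P[l==i]; print(nm,s[i].tolist(),c[i].round(1),'med',np.median(q,0).round(4),'zmax',q[:,2].max().round(3), 'zp99',np.percentile(q[:,2],[10,90]).round(3))
# frames via minAreaRect on outer contour
for nm,m,roi in (('green',grn,(205,215,315,320)),('orange',org,(325,215,425,315))):
    k=np.zeros_like(m);x0,y0,x1,y1=roi;k[y0:y1,x0:x1]=m[y0:y1,x0:x1]
    v,u=np.nonzero(k); Q=plane(z,u,v,0.0)[:,:2]
    r=cv2.minAreaRect((Q*1000).astype(np.float32)); print(nm,r)
o=observe();print(rot(o['ee_rot']).round(3))
E
```

```text
red [264, 123, 46, 12, 496] [287.4 128.1] med [0.7547 0.057  0.0237] zmax 1.044 zp99 [0.017 0.027]
red [136, 152, 16, 15, 186] [143.4 159.3] med [0.6582 0.3227 0.1603] zmax 1.044 zp99 [0.156 0.163]
red [278, 160, 28, 11, 247] [291.5 165.2] med [0.6724 0.0492 0.0259] zmax 1.044 zp99 [0.024 0.028]
red [119, 250, 14, 13, 138] [125.7 256.1] med [0.4776 0.359  0.1452] zmax 1.044 zp99 [0.14  0.149]
red [399, 268, 18, 17, 217] [407.6 276.1] med [ 0.4322 -0.1708  0.1482] zmax 0.16 zp99 [0.13  0.158]
red [410, 344, 12, 12, 97] [415.7 349.5] med [ 0.2752 -0.2062  0.0369] zmax 1.044 zp99 [0.022 0.042]
red [599, 392, 39, 27, 299] [617.7 405.3] med [ 0.1485 -0.6366  0.0194] zmax 1.044 zp99 [0.015 0.022]
yel [239, 163, 28, 11, 248] [252.3 167.9] med [0.6675 0.1354 0.026 ] zmax 0.031 zp99 [0.024 0.028]
yel [455, 211, 7, 7, 32] [458.1 214. ] med [ 0.5619 -0.3116  0.017 ] zmax 0.02 zp99 [0.015 0.019]
yel [463, 243, 7, 6, 31] [466.2 245.2] med [ 0.494  -0.3266  0.0171] zmax 0.021 zp99 [0.014 0.02 ]
yel [464, 257, 7, 6, 32] [467.3 259.2] med [ 0.4637 -0.3282  0.0173] zmax 0.021 zp99 [0.015 0.02 ]
yel [
[... 1206 characters left out ...]
1]
blu [327, 173, 15, 15, 163] [334.1 179.3] med [ 0.6352 -0.0397  0.0639] zmax 0.073 zp99 [0.042 0.069]
blu [441, 192, 69, 83, 3405] [475.9 233.1] med [ 0.5207 -0.3542  0.0059] zmax 1.044 zp99 [0.002 0.044]
blu [120, 208, 44, 71, 1894] [143.8 242.6] med [0.5105 0.3518 0.0515] zmax 1.044 zp99 [0.049 0.054]
blu [376, 232, 7, 12, 76] [378.9 237.8] med [ 0.5083 -0.1275  0.0848] zmax 0.088 zp99 [0.082 0.087]
green ((448.9766845703125, 122.13206481933594), (181.20748901367188, 191.51718139648438), 7.569108963012695)
orange ((453.24957275390625, -126.46184539794922), (191.8238525390625, 181.28147888183594), 86.86631774902344)
[[-0.958  0.287 -0.   ]
 [ 0.287  0.958 -0.001]
 [-0.    -0.001 -1.   ]]
```

View pics/crop1.png

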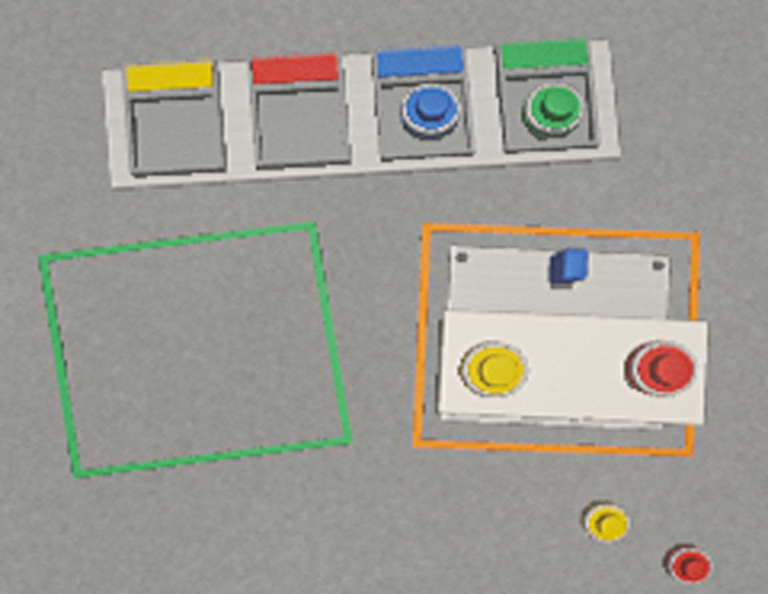

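```bash
python3 - <<'E'
from h import *
def masks(im):
    hsv=cv2.cvtColor(im,cv2.COLOR_RGB2HSV)
    f=lambda lo,hi:cv2.inRange(hsv,np.array(lo),np.array(hi))
    return dict(red=f((0,120,80),(6,255,255))|f((174,120,80),(180,255,255)),yel=f((22,120,80),(33,255,255)),grn=f((55,120,60),(85,255,255)),org=f((8,150,120),(20,255,255)),blu=f((100,130,60),(120,255,255)),white=f((0,0,205),(180,40,255)))
for n in('top','side'):
    z=load(n); P=cloud(z); M=masks(z['im']); 
    def box(x0,x1,y0,y1,z0,z1): return (P[...,0]>x0)&(P[...,0]<x1)&(P[...,1]>y0)&(P[...,1]<y1)&(P[...,2]>z0)&(P[...,2]<z1)
    def cast(sel,h):
        v,u=np.nonzero(sel); return plane(z,u,v,h)
    print(n)
    for c,b in(('red',(.38,.48,-.25,-.12)),('yel',(.38,.48,-.12,-.02))):
        s=(M[c]>0)&box(*b,.150,.165); Q=cast(s,.156); r=cv2.minAreaRect((Q[:,:2]*1000).astype(np.float32)); print(' knob',c,s.sum(),Q.mean(0).round(4),np.median(P[s],0).round(4),r[1])
    s=(M['blu']>0)&box(.47,.56,-.2,-.08,.080,.095);Q=cast(s,.085);r=cv2.minAreaRect((Q[:,:2]*1000).astype(np.float32)); print(' grip',s.sum(),r)
    for c in('yel','red','blu','grn'):
        s=(M[c]>0)&box(.64,.72,-.2,.2,.015,.035);Q=cast(s,.026);r=cv2.minAreaRect((Q[:,:2]*1000).astype(np.float32)); print(' label',c,r,np.median(P[s],0).round(4))
    s=(M['red']>0)&box(.4,.6,.3,.4,.11,.16);Q=P[s];print(' ball',s.sum(),Q.mean(0).round(4),cast(s,.138).mean(0).round(4))
    s=box(.36,.50,-.25,.0,.092,.107);Q=cast(s,.100);
    lab,st=cv2.connectedComponentsWithStats(s.astype(np.uint8))[1:3]; i=1+np.argmax(st[1:,4]); Q=cast(lab==i,.1)
    r=cv2.minAreaRect((Q[:,:2]*1000).astype(np.float32)); print(' plate',r,cv2.boxPoints(r).round().tolist())
    s=box(.40,.62,.28,.45,.042,.058);lab,st=cv2.connectedComponentsWithStats(s.astype(np.uint8))[1:3]; i=1+np.argmax(st[1:,4]);r=cv2.minAreaRect((cast(lab==i,.05)[:,:2]*1000).astype(np.float32)); print(' console',r)
    for c,b in(('grn',(.3,.6,.0,.25)),('org',(.3,.6,-.25,0))):
        s=(M[c]>0)&box(*b,-.01,.012);
        Q=cast(s,0.);r=cv2.minAreaRect((Q[:,:2]*1000).astype(np.float32)); print(' frame',c,r)
    # base plate z=.008
    s=box(.36,.56,-.22,-.03,.005,.013); Q=cast(s,.008); print(' base', s.sum())
E
```

```text
top
 knob red 105 [ 0.432  -0.1737  0.156 ] [ 0.4322 -0.1736  0.1565] (20.661556243896484, 18.611835479736328)
 knob yel 111 [ 0.4329 -0.0719  0.156 ] [ 0.4336 -0.0724  0.1561] (20.564645767211914, 20.443870544433594)
 grip 72 ((509.19305419921875, -127.69935607910156), (12.18333911895752, 22.289735794067383), 88.62677764892578)
 label yel ((667.5436401367188, 134.74327087402344), (20.55290985107422, 57.834800720214844), 3.136302947998047) [0.6675 0.1354 0.026 ]
 label red ((672.3062744140625, 50.18190002441406), (20.170639038085938, 58.040103912353516), 3.4112439155578613) [0.6725 0.051  0.0259]
 label blu ((676.7755737304688, -35.15471267700195), (18.937610626220703, 56.631309509277344), 3.4281654357910156) [ 0.6764 -0.0357  0.0256]
 label grn ((682.8351440429688, -119.47233581542969), (19.122892379760742, 55.71479415893555), 3.412121534347534) [ 0.6818 -0.119   0.0257]
 ball 137 [0.4775 0.3595 0.1448] [0.4777 0.3622 0.138 ]
 plate ((433.3522033691406, -123.42964935302734), (164.7344970703125, 75.81366729736328), 86.15272521972656) [[390.0, -203.0], [466.0, -208.0], [477.0, -44.0],
[... 1130 characters left out ...]
543823242188, -121.88824462890625), (49.72240447998047, 55.206024169921875), 0.453748881816864) [ 0.6832 -0.1242  0.0268]
 ball 96 [0.4772 0.3543 0.1413] [0.4787 0.3596 0.138 ]
 plate ((433.6949462890625, -125.40198516845703), (167.15211486816406, 76.37405395507812), 86.15677642822266) [[390.0, -206.0], [466.0, -211.0], [477.0, -45.0], [401.0, -39.0]]
 console ((506.84063720703125, 355.00506591796875), (111.11705017089844, 161.70660400390625), 89.70740509033203)
 frame grn ((450.6744384765625, 121.08804321289062), (180.7766571044922, 189.18959045410156), 7.657755374908447)
 frame org ((454.9634704589844, -127.18217468261719), (191.7922821044922, 181.79345703125), 86.7661361694336)
 base 2125
```

{"name": "step_arm", "arguments": {
  "series": [
    [[0, 0.03, -0.03, 0, 2], [0, 0.06, -0.06, 0, 5], [0, 0.09, -0.09, 0, 8], [0, 0.12, -0.12, 0, 11], [0, 0.15, -0.15, -0.01, 14], [0, 0.18, -0.17, -0.03, 16.7], [0, 0.21, -0.2, -0.05, 16.7], [0, 0.23, -0.22, -0.07, 16.7], [0, 0.251, -0.238, -0.09, 16.7], [0, 0.251, -0.238, -0.102, 16.7], [0, 0.251, -0.238, -0.102, 16.7], [0, 0.251, -0.238, -0.102, 16.7], [0, 0.251, -0.238, -0.102, 16.7]]
  ]
}}

```text
clock: 1.23
position: [0.4295, 0.3619, 0.1389]
ee_rot: [-0.004, 3.141, 0.0]
force: [-0.3, 0.2, 0.4]
width: 0.104
```

{"name": "step_arm", "arguments": {
  "series": [
    [[0, 0.015, 0, 0, 0], [0, 0.025, 0, 0, 0], [0, 0.035, 0, 0, 0], [0, 0.045, 0, 0, 0], [0, 0.055, 0, 0, 0], [0, 0.063, 0, 0, 0], [0, 0.07, 0, 0, 0], [0, 0.076, 0, 0, 0], [0, 0.082, 0, 0, 0], [0, 0.085, 0, 0, 0], [0, 0.085, 0, 0, 0]]
  ]
}}

```text
clock: 2.15
position: [0.5152, 0.3616, 0.1387]
ee_rot: [-0.003, 3.141, -0.0]
force: [-0.9, -0.0, 0.1]
width: 0.004
```

```bash
python3 - <<'E'
from h import *
im,d,p=grab('side','side1.png')
cv2.imwrite('pics/side1c.png',cv2.resize(im[60:260,150:350,::-1],None,fx=3,fy=3))
E
```

```text
(no output)
```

View pics/side1c.png

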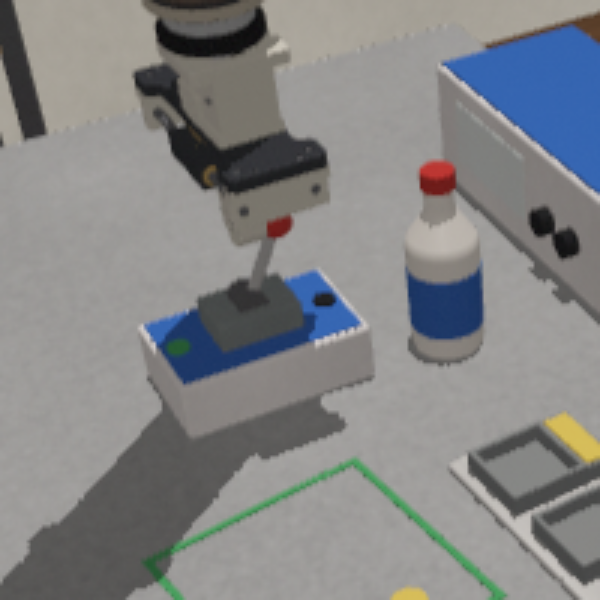

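The finger is behind the red ball (280,225 in the crop), and the lever now leans to the black-dot side. I'll push on gently until it reaches the stop.

{"name": "step_arm", "arguments": {
  "series": [
    [[0, 0.002, 0, 0, 0], [0, 0.003, 0, 0, 0], [0, 0.004, 0, 0, 0], [0, 0.005, 0, 0, 0], [0, 0.005, 0, 0, 0]]
  ]
}}

```text
clock: 2.62
position: [0.5182, 0.3619, 0.1386]
ee_rot: [0.005, -3.139, 0.001]
force: [-6.2, -0.9, 1.9]
width: 0.004
```

{"name": "step_arm", "arguments": {
  "series": [
    [[0, 0.002, 0, 0, 0], [0, 0.003, 0, 0, 0], [0, 0.003, 0, 0, 0]]
  ]
}}

```text
clock: 2.87
position: [0.5185, 0.3619, 0.1384]
ee_rot: [0.007, -3.135, 0.003]
force: [-10.4, -1.5, 5.7]
width: 0.006
```

{"name": "step_arm", "arguments": {
  "series": [
    [[0, -0.02, 0, 0, 0], [0, -0.05, 0, 0.01, 0], [0, -0.06, -0.02, 0.04, 0], [0, -0.07, -0.05, 0.08, 0], [0.06, -0.08, -0.09, 0.1, 0], [0.06, -0.087, -0.13, 0.102, 0], [0.06, -0.087, -0.17, 0.102, 0], [0.06, -0.087, -0.21, 0.102, 0], [0.06, -0.087, -0.25, 0.102, 0], [0.06, -0.087, -0.29, 0.102, 0], [0.06, -0.087, -0.33, 0.102, 0], [0.06, -0.087, -0.37, 0.102, 0], [0.06, -0.087, -0.41, 0.102, 0], [0.06, -0.087, -0.45, 0.102, 0], [0.06, -0.087, -0.49, 0.102, 0], [0.06, -0.087, -0.52, 0.102, 0], [0.06, -0.087, -0.538, 0.102, 0], [0.06, -0.087, -0.538, 0.102, 0], [0.06, -0.087, -0.538, 0.102, 0]]
  ]
}}

```text
clock: 4.45
position: [0.4315, -0.1771, 0.2406]
ee_rot: [0.002, -3.135, 0.003]
force: [-1.1, 0.1, 0.0]
width: 0.652
```

```bash
python3 - <<'E'
from h import *
o=observe(); print(o['position'],rot(o['ee_rot']).round(3).tolist())
im,d,p=grab('wrist','wrist1.png'); 
it,_,_=grab('top','top1.png')
for n in('wrist',):
    z=load(n); P=cloud(z); hsv=cv2.cvtColor(z['im'],cv2.COLOR_RGB2HSV)
    f=lambda lo,hi:cv2.inRange(hsv,np.array(lo),np.array(hi))
    for c,m in(('red',f((0,120,60),(6,255,255))|f((174,120,60),(180,255,255))),('yel',f((22,120,60),(33,255,255)))):
        s=(m>0)&(abs(P[...,2]-.156)<.006)
        v,u=np.nonzero(s)
        if len(u): Q=plane(z,u,v,.156); print(c,len(u),((Q.max(0)+Q.min(0))/2).round(4),Q.mean(0).round(4),np.ptp(Q,0).round(4),[u.mean(),v.mean()])
z=load('top');P=cloud(z);s=(abs(P[...,0]-.54)<.04)&(abs(P[...,1]-.36)<.03)&(P[...,2]>.12)&(P[...,2]<.16);print('ball',P[s].mean(0).round(4),s.sum())
E
```

```text
[ 0.43152135 -0.17706205  0.24062922] [[-1.0, -0.002, -0.006], [-0.002, 1.0, -0.002], [0.006, -0.002, -1.0]]
red 1148 [ 0.4297 -0.1751  0.156 ] [ 0.4296 -0.1753  0.156 ] [0.0217 0.0208 0.    ] [np.float64(327.1820557491289), np.float64(250.59407665505228)]
yel 1228 [ 0.4304 -0.0748  0.156 ] [ 0.4306 -0.0747  0.156 ] [0.0222 0.0234 0.    ] [np.float64(506.6416938110749), np.float64(252.4739413680782)]
ball [0.5399 0.3589 0.1414] 158
```

View pics/wrist1.png

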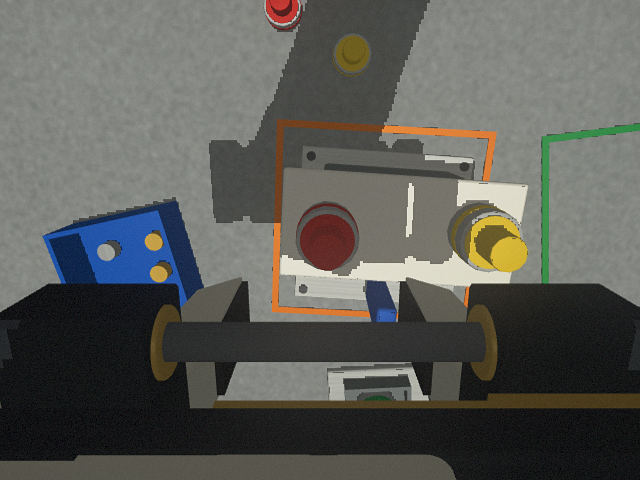

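View pics/top1.png

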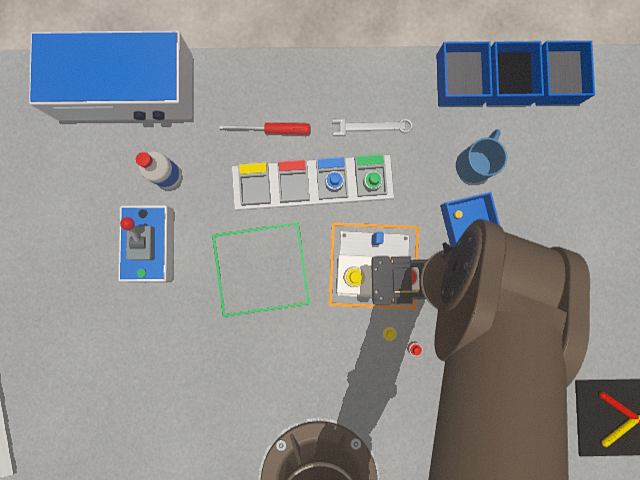

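Crop and wrist view show the red large weight at (327,250) between the jaws, and the lever ball at the black-dot side (127,224 in the top view; x=0.540). Now I descend and grip the red knob.

{"name": "step_arm", "arguments": {
  "series": [
    [[0.06, -0.001, 0.001, -0.035, 0], [0.06, -0.001, 0.001, -0.07, 0], [0.06, -0.001, 0.001, -0.088, 0], [0.06, -0.001, 0.001, -0.0935, 0], [0.06, -0.001, 0.001, -0.0935, 0], [0.018, -0.001, 0.001, -0.0935, 0], [0.018, -0.001, 0.001, -0.0935, 0], [0.018, -0.001, 0.001, -0.0935, 0], [0.018, -0.001, 0.001, -0.0935, 0], [0.018, -0.001, 0.001, -0.0935, 0], [0.018, -0.001, 0.001, -0.0935, 0]]
  ],
  "squeeze": 30
}}

```text
clock: 5.47
position: [0.4309, -0.1742, 0.1474]
ee_rot: [0.008, -3.136, 0.002]
force: [0.2, -0.2, 0.5]
width: 0.272
```

{"name": "step_arm", "arguments": {
  "series": [
    [[0.018, 0, 0, 0, 0], [0.018, 0, 0, 0, 0], [0.018, 0, 0, 0.02, 0], [0.018, 0, 0, 0.05, 0], [0.018, 0, 0, 0.08, 0], [0.018, 0, 0, 0.08, 0]]
  ]
}}

```text
clock: 5.97
position: [0.4332, -0.1753, 0.2319]
ee_rot: [-0.007, 3.141, -0.005]
force: [2.0, -0.1, -1.8]
width: 0.23
```

```bash
python3 - <<'E'
from h import *
o=observe(); print(o['position'],o['width'],o['force'],rot(o['ee_rot']).round(3).tolist())
im,d,p=grab('wrist','wrist2.png'); grab('side','side2.png')
z=load('side'); P=cloud(z); hsv=cv2.cvtColor(z['im'],cv2.COLOR_RGB2HSV)
f=lambda lo,hi:cv2.inRange(hsv,np.array(lo),np.array(hi))
m=f((0,120,60),(6,255,255))|f((174,120,60),(180,255,255))
s=(m>0)&(P[...,0]>.3)&(P[...,0]<.5)&(P[...,1]<-.1)&(P[...,2]>.12)&(P[...,2]<.3)
print(s.sum(),P[s].mean(0),np.percentile(P[s],[2,98],axis=0).round(4))
cv2.imwrite('pics/side2c.png',cv2.resize(z['im'][200:400,220:420,::-1],None,fx=3,fy=3))
E
```

```text
[ 0.43321214 -0.17526568  0.23192429] 0.22955552867234458 [ 2.01590347 -0.06684121 -1.76229854] [[-1.0, -0.005, 0.001], [-0.005, 1.0, -0.003], [-0.001, -0.003, -1.0]]
156 [ 0.422196   -0.17958189  0.21361742] [[ 0.4145 -0.1947  0.1951]
 [ 0.4301 -0.1634  0.2392]]
```

View pics/side2c.png

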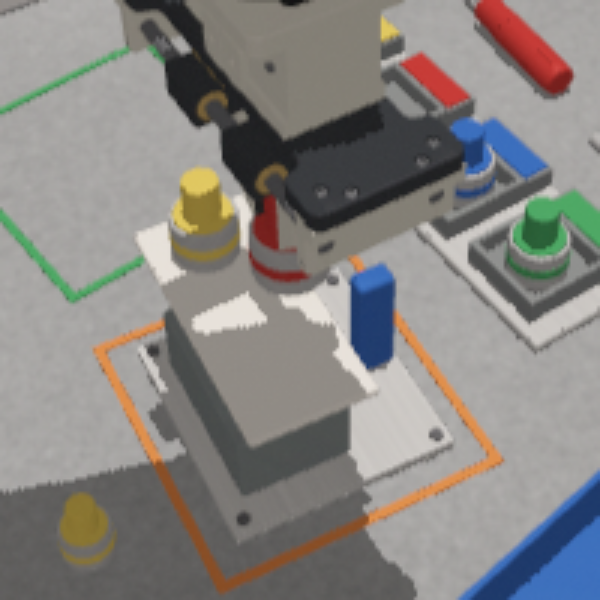

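View pics/wrist2.png

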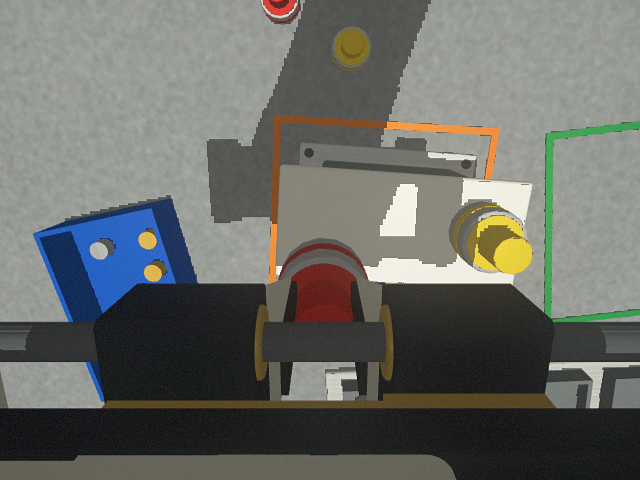

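{"name": "step_arm", "arguments": {
  "series": [
    [[0.018, 0.02, 0.02, 0, 0], [0.018, 0.045, 0.05, 0, 1], [0.018, 0.07, 0.08, 0, 2], [0.018, 0.095, 0.11, 0, 3], [0.018, 0.12, 0.14, 0, 3], [0.018, 0.145, 0.17, -0.01, 3], [0.018, 0.17, 0.195, -0.04, 3], [0.018, 0.185, 0.21, -0.07, 3], [0.018, 0.196, 0.2217, -0.1, 3], [0.018, 0.196, 0.2217, -0.11, 3], [0.018, 0.196, 0.2217, -0.11, 3], [0.018, 0.196, 0.2217, -0.11, 3]]
  ]
}}

```text
clock: 7.07
position: [0.6261, 0.0463, 0.1166]
ee_rot: [0.089, -3.133, 0.005]
force: [0.3, -0.6, -2.3]
width: 0.234
```

```bash
cat > rack.py <<'E'
from h import *
import sys
k=sys.argv[1]
o=observe(); print(o['position'],o['width'],o['force'])
im,d,p=grab('wrist','wrist%s.png'%k); grab('side','side%s.png'%k); grab('top','top%s.png'%k)
for n in('wrist','top','side'):
    z=load(n);P=cloud(z); hsv=cv2.cvtColor(z['im'],cv2.COLOR_RGB2HSV)
    f=lambda lo,hi:cv2.inRange(hsv,np.array(lo),np.array(hi))
    for c,m in(('red',f((0,120,60),(6,255,255))|f((174,120,60),(180,255,255))),('yel',f((22,120,60),(33,255,255)))):
        s=((m>0)&(P[...,0]>.64)&(P[...,0]<.72)&(abs(P[...,1])<.2)&(abs(P[...,2]-.026)<.008)).astype(np.uint8)
        s=cv2.morphologyEx(s,cv2.MORPH_OPEN,np.ones((3,3)))
        v,u=np.nonzero(s)
        if len(u)>50:
            r=cv2.minAreaRect((plane(z,u,v,.026)[:,:2]*1000).astype(np.float32)); print(n,c,'label',np.round(r[0],1),np.round(r[1],1),round(r[2],1))
E
python3 rack.py 3
```

```text
[0.62605452 0.04630325 0.11660444] 0.23353372640203074 [ 0.26537998 -0.55974028 -2.26898978]
side red label [673.8  47.6] [19.9 57.1] 3.7
```

View pics/wrist3.png

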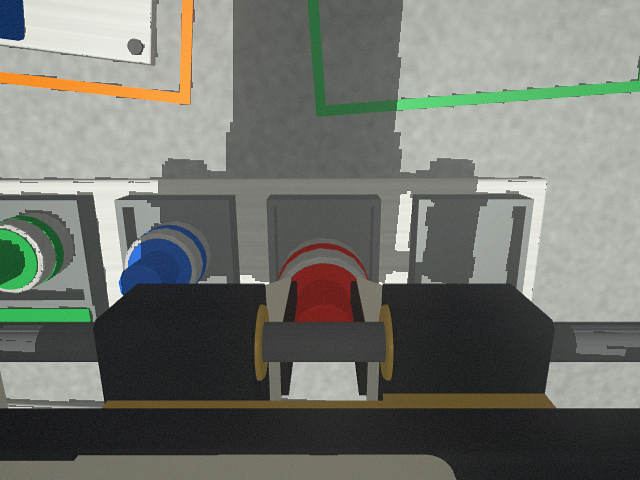

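View pics/side3.png

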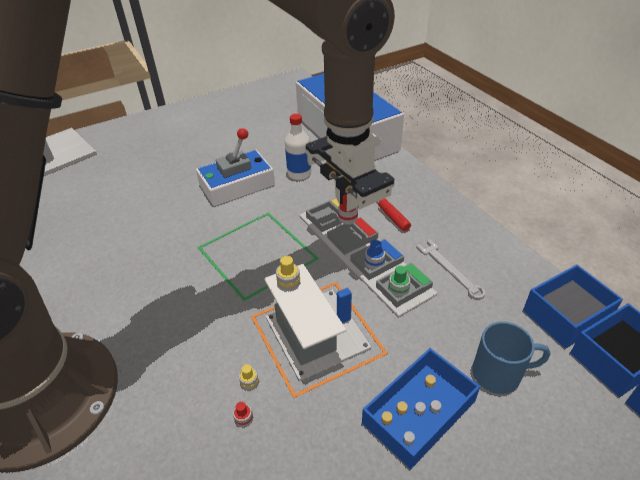

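```bash
python3 - <<'E'
from h import *
z=load('wrist'); print(z['t'])
for u,v in((267,196),(379,196),(323,196),(323,250)): print(u,v,plane(z,u,v,.026)[0].round(4))
P=cloud(z); 
for v in range(180,245,5): print(v,P[v,255].round(4),P[v,323].round(4))
E
```

```text
[0.55540789 0.04253801 0.26115581]
267 196 [0.596  0.0129 0.026 ]
379 196 [0.5925 0.075  0.026 ]
323 196 [0.5943 0.044  0.026 ]
323 250 [0.6255 0.0457 0.026 ]
180 [0.5901 0.0031 0.007 ] [0.5878 0.0435 0.0075]
185 [0.5931 0.0032 0.0073] [0.5906 0.0437 0.0085]
190 [0.596  0.0033 0.0078] [0.5937 0.0439 0.0076]
195 [0.5991 0.0033 0.0073] [0.5959 0.044  0.0129]
200 [0.6019 0.0035 0.0082] [0.5965 0.0441 0.0263]
205 [0.6049 0.0036 0.0085] [0.5992 0.0442 0.027 ]
210 [0.608  0.0036 0.0082] [0.6051 0.0445 0.0114]
215 [0.6111 0.0037 0.0084] [0.6078 0.0447 0.013 ]
220 [0.6143 0.0036 0.0078] [0.6109 0.0448 0.0125]
225 [0.6174 0.0037 0.0079] [0.6141 0.045  0.012 ]
230 [0.6206 0.0037 0.008 ] [0.617  0.0452 0.0127]
235 [0.6236 0.0039 0.0086] [0.6204 0.0454 0.0116]
240 [0.6267 0.004  0.0088] [0.6063 0.0448 0.0746]
```

{"name": "step_arm", "arguments": {
  "series": [
    [[0.018, 0.002, 0, -0.015, 0], [0.018, 0.002, 0, -0.03, 0], [0.018, 0.002, 0, -0.042, 0], [0.018, 0.002, 0, -0.05, 0], [0.018, 0.002, 0, -0.054, 0], [0.018, 0.002, 0, -0.0565, 0], [0.018, 0.002, 0, -0.0575, 0], [0.018, 0.002, 0, -0.0575, 0]]
  ]
}}

```text
clock: 7.88
position: [0.6301, 0.0462, 0.0623]
ee_rot: [0.088, -3.139, 0.003]
force: [0.2, -0.1, -2.3]
width: 0.232
```

{"name": "step_arm", "arguments": {
  "series": [
    [[0.018, -0.001, 0, -0.002, 0], [0.018, -0.001, 0, -0.003, 0], [0.018, -0.001, 0, -0.003, 0], [0.018, -0.001, 0, -0.003, 0]]
  ]
}}

```text
clock: 8.22
position: [0.6292, 0.0463, 0.0595]
ee_rot: [0.088, -3.14, 0.003]
force: [0.4, -0.2, -1.8]
width: 0.233
```

{"name": "step_arm", "arguments": {
  "series": [
    [[0.018, 0, 0, -0.001, 0], [0.018, 0, 0, -0.0015, 0], [0.018, 0, 0, -0.0015, 0]]
  ]
}}

```text
clock: 8.47
position: [0.6296, 0.0461, 0.0593]
ee_rot: [-0.087, 3.14, -0.002]
force: [-3.8, -0.8, 10.0]
width: 0.232
```

Contact with the cup floor (10 N). I release gently and raise, then go over the yellow weight.

{"name": "step_arm", "arguments": {
  "series": [
    [[0.03, 0, 0, 0.0005, 0], [0.045, 0, 0, 0.0005, 0], [0.045, 0, 0, 0.0005, 0], [0.045, 0, 0, 0.0005, 0], [0.045, 0, 0, 0.015, 0], [0.045, 0, 0, 0.04, 0], [0.045, 0, 0, 0.08, 0], [0.045, 0, 0, 0.12, 0]]
  ]
}}

```text
clock: 9.13
position: [0.6286, 0.046, 0.1794]
ee_rot: [0.087, -3.138, 0.003]
force: [1.0, -0.4, 0.8]
width: 0.49
```

{"name": "step_arm", "arguments": {
  "series": [
    [[0.05, -0.03, -0.02, 0.04, 0], [0.05, -0.06, -0.04, 0.06, -1], [0.05, -0.09, -0.06, 0.062, -2], [0.06, -0.12, -0.08, 0.062, -3], [0.06, -0.15, -0.1, 0.062, -3], [0.06, -0.18, -0.115, 0.062, -3], [0.06, -0.198, -0.12, 0.062, -3], [0.06, -0.198, -0.12, 0.062, -3], [0.06, -0.198, -0.12, 0.062, -3]]
  ]
}}

```text
clock: 9.88
position: [0.4302, -0.0742, 0.2418]
ee_rot: [0.004, -3.14, 0.002]
force: [0.5, 0.7, 0.3]
width: 0.654
```

```bash
python3 - <<'E'
from h import *
o=observe(); print(o['position'],rot(o['ee_rot']).round(3).tolist(),o['width'])
im,d,p=grab('wrist','wrist4.png'); im,_,_=grab('side','side4.png'); grab('top','top4.png')
z=load('wrist'); P=cloud(z); hsv=cv2.cvtColor(z['im'],cv2.COLOR_RGB2HSV)
s=(cv2.inRange(hsv,np.array((22,120,50)),np.array((33,255,255)))>0)&(abs(P[...,2]-.156)<.006)
v,u=np.nonzero(s);Q=plane(z,u,v,.156); print('yel',len(u),((Q.max(0)+Q.min(0))/2).round(4),Q.mean(0).round(4),[u.mean(),v.mean()])
cv2.imwrite('pics/side4c.png',cv2.resize(im[180:320,270:450,::-1],None,fx=4,fy=4))
E
```

```text
[ 0.43022264 -0.07419456  0.24182706] [[-1.0, -0.002, -0.002], [-0.002, 1.0, -0.001], [0.002, -0.001, -1.0]] 0.6538902359315384
yel 1133 [ 0.4306 -0.0732  0.156 ] [ 0.4304 -0.0732  0.156 ] [np.float64(325.5745807590468), np.float64(252.88261253309798)]
```

View pics/side4c.png

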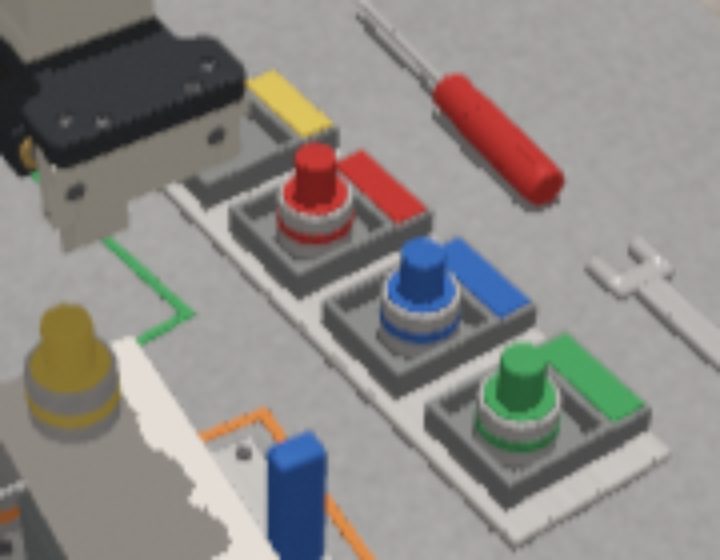

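Red stands upright in its slot (315,205 in the crop). The yellow weight is under the jaws, so I grip it.

{"name": "step_arm", "arguments": {
  "series": [
    [[0.06, 0.001, 0.001, -0.035, 0], [0.06, 0.001, 0.001, -0.07, 0], [0.06, 0.001, 0.001, -0.089, 0], [0.06, 0.001, 0.001, -0.0945, 0], [0.06, 0.001, 0.001, -0.0945, 0], [0.018, 0.001, 0.001, -0.0945, 0], [0.018, 0.001, 0.001, -0.0945, 0], [0.018, 0.001, 0.001, -0.0945, 0], [0.018, 0.001, 0.001, -0.0945, 0], [0.018, 0.001, 0.001, -0.0945, 0], [0.018, 0.001, 0.001, -0.0945, 0], [0.018, 0.001, 0.001, -0.0945, 0], [0.018, 0.001, 0.001, -0.0945, 0]]
  ],
  "squeeze": 30
}}

```text
clock: 11.12
position: [0.433, -0.0726, 0.1473]
ee_rot: [0.007, -3.14, 0.003]
force: [-0.3, -1.0, 2.6]
width: 0.232
```

{"name": "step_arm", "arguments": {
  "series": [
    [[0.018, 0, 0, 0.02, 0], [0.018, 0, 0, 0.05, 0], [0.018, 0, 0, 0.08, 0], [0.018, 0.025, 0.025, 0.08, 0], [0.018, 0.05, 0.055, 0.08, 1], [0.018, 0.08, 0.085, 0.08, 2], [0.018, 0.105, 0.115, 0.08, 3], [0.018, 0.13, 0.145, 0.07, 3], [0.018, 0.155, 0.17, 0.05, 3], [0.018, 0.18, 0.195, 0.02, 3], [0.018, 0.191, 0.2036, -0.01, 3], [0.018, 0.191, 0.2036, -0.03, 3], [0.018, 0.191, 0.2036, -0.03, 3], [0.018, 0.191, 0.2036, -0.03, 3]]
  ]
}}

```text
clock: 12.28
position: [0.6226, 0.1304, 0.116]
ee_rot: [0.089, -3.135, 0.006]
force: [-0.5, 0.3, -1.6]
width: 0.228
```

```bash
python3 rack.py 5; python3 - <<'E'
from h import *
z=load('wrist'); P=cloud(z); print(z['t'])
for v in range(185,216,3): print(v,P[v,323].round(4))
for v in(225,):
  for u in list(range(255,285,3))+list(range(365,395,3)): print(u,P[v,u].round(4))
E
```

```text
[0.622648   0.13039303 0.1160259 ] 0.22789475686817848 [-0.48833755  0.33793653 -1.61695625]
top red label [672.6  32.7] [19.5 17.6] 89.3
side red label [673.6  48.1] [20.2 58. ] 3.7
side yel label [668.4 132.1] [19.  56.7] 1.2
[0.55171607 0.12674765 0.26043081]
185 [0.5875 0.1277 0.0072]
188 [0.5893 0.1278 0.0072]
191 [0.591  0.1279 0.0077]
194 [0.5909 0.128  0.0195]
197 [0.5915 0.128  0.0256]
200 [0.5931 0.1281 0.0261]
203 [0.5949 0.1282 0.0258]
206 [0.5991 0.1284 0.0125]
209 [0.601  0.1285 0.0121]
212 [0.6027 0.1286 0.0126]
215 [0.6044 0.1287 0.013 ]
255 [0.6138 0.0879 0.0088]
258 [0.6139 0.0896 0.0082]
261 [0.6137 0.0915 0.0084]
264 [0.6137 0.0933 0.0082]
267 [0.6135 0.0951 0.0083]
270 [0.6093 0.0989 0.0252]
273 [0.6091 0.1007 0.0256]
276 [0.6095 0.1022 0.0236]
279 [0.6124 0.1027 0.0112]
282 [0.6119 0.1046 0.0131]
365 [0.6093 0.1541 0.012 ]
368 [0.6094 0.156  0.0113]
371 [0.6091 0.1577 0.0119]
374 [0.6065 0.158  0.0229]
377 [0.6057 0.1593 0.0259]
380 [0.6056 0.161  0.0259]
383 [0.6097 0.1655 0.0076]
386 [0.6097 0.1674 0.0074]
389 [0.6095 0.1692 0.0075]
392 [0.6094 0.171  0.0076]
```

View pics/wrist5.png

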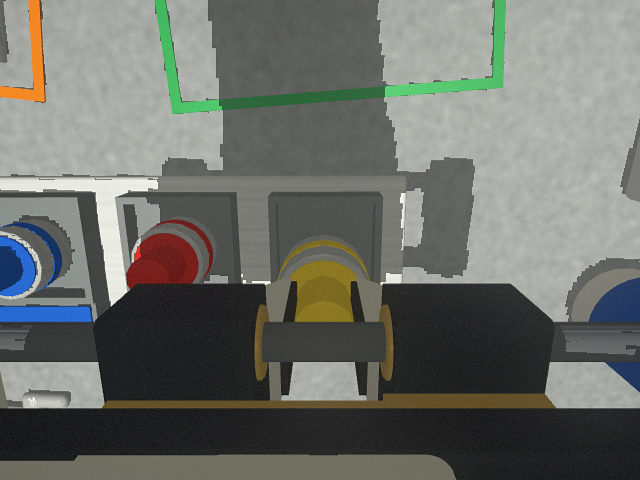

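{"name": "step_arm", "arguments": {
  "series": [
    [[0.018, 0.002, 0, -0.015, 0], [0.018, 0.002, 0, -0.03, 0], [0.018, 0.002, 0, -0.042, 0], [0.018, 0.002, 0, -0.05, 0], [0.018, 0.002, 0, -0.054, 0], [0.018, 0.002, 0, -0.0555, 0], [0.018, 0.002, 0, -0.0555, 0], [0.018, 0.002, 0, -0.0555, 0]]
  ]
}}

```text
clock: 13.1
position: [0.6272, 0.1305, 0.0645]
ee_rot: [-0.087, 3.138, -0.002]
force: [0.2, 0.2, -2.8]
width: 0.232
```

{"name": "step_arm", "arguments": {
  "series": [
    [[0.018, 0, 0, -0.001, 0], [0.018, 0, 0, -0.0015, 0], [0.018, 0, 0, -0.0015, 0]]
  ]
}}

```text
clock: 13.35
position: [0.6274, 0.1305, 0.0632]
ee_rot: [-0.087, 3.138, -0.002]
force: [0.2, 0.2, -3.6]
width: 0.23
```

{"name": "step_arm", "arguments": {
  "series": [
    [[0.018, -0.001, 0, -0.0015, 0], [0.018, -0.0015, 0, -0.003, 0], [0.018, -0.0015, 0, -0.004, 0], [0.018, -0.0015, 0, -0.004, 0]]
  ]
}}

```text
clock: 13.68
position: [0.6259, 0.1305, 0.0595]
ee_rot: [-0.087, 3.138, -0.002]
force: [-0.6, -1.3, 1.2]
width: 0.232
```

{"name": "step_arm", "arguments": {
  "series": [
    [[0.018, 0, 0, -0.001, 0], [0.018, 0, 0, -0.001, 0]]
  ]
}}

```text
clock: 13.85
position: [0.626, 0.1304, 0.0594]
ee_rot: [-0.087, 3.138, -0.002]
force: [-3.4, -1.1, 9.1]
width: 0.23
```

{"name": "step_arm", "arguments": {
  "series": [
    [[0.03, 0, 0, 0.0005, 0], [0.045, 0, 0, 0.0005, 0], [0.045, 0, 0, 0.0005, 0], [0.045, 0, 0, 0.0005, 0], [0.045, 0, 0, 0.015, 0], [0.045, 0, 0, 0.04, 0], [0.045, 0, 0, 0.08, 0], [0.045, -0.02, -0.03, 0.1, -1], [0.045, -0.04, -0.07, 0.12, -2], [0.045, -0.06, -0.11, 0.12, -4], [0.05, -0.08, -0.15, 0.12, -6], [0.05, -0.1, -0.19, 0.12, -7], [0.05, -0.116, -0.23, 0.12, -7], [0.05, -0.116, -0.26, 0.11, -7], [0.05, -0.116, -0.26, 0.11, -7], [0.05, -0.116, -0.26, 0.11, -7]]
  ]
}}

```text
clock: 15.18
position: [0.5088, -0.1333, 0.1692]
ee_rot: [0.115, 3.137, -0.004]
force: [0.2, 1.0, 0.3]
width: 0.546
```

```bash
python3 - <<'E'
from h import *
o=observe(); print(o['position'],rot(o['ee_rot']).round(3).tolist(),o['width'])
im,d,p=grab('wrist','wrist6.png'); im,_,_=grab('side','side6.png'); grab('top','top6.png')
z=load('wrist'); P=cloud(z); hsv=cv2.cvtColor(z['im'],cv2.COLOR_RGB2HSV)
s=(cv2.inRange(hsv,np.array((100,100,30)),np.array((125,255,255)))>0)&(abs(P[...,2]-.085)<.006)&(abs(P[...,1]+.13)<.05)&(abs(P[...,0]-.51)<.05)
v,u=np.nonzero(s);print(len(u))
if len(u)>5:
    Q=plane(z,u,v,.085); print('grip',cv2.minAreaRect((Q[:,:2]*1000).astype(np.float32)),[u.mean(),v.mean()])
s=(abs(P[...,2]-.1)<.005)&(P[...,0]>.36)&(P[...,0]<.5)&(abs(P[...,1]+.125)<.12); v,u=np.nonzero(s);Q=plane(z,u,v,.1);print('plate',cv2.minAreaRect((Q[:,:2]*1000).astype(np.float32)))
z=load('side');P=cloud(z);s=(abs(P[...,2]-.1)<.005)&(P[...,0]>.36)&(P[...,0]<.5)&(abs(P[...,1]+.125)<.12); v,u=np.nonzero(s);Q=plane(z,u,v,.1);print('plate',cv2.minAreaRect((Q[:,:2]*1000).astype(np.float32)))
cv2.imwrite('pics/side6c.png',cv2.resize(im[180:380,240:440,::-1],None,fx=3,fy=3))
E
```

```text
[ 0.50876283 -0.13325088  0.16919725] [[-0.997, 0.073, 0.002], [0.073, 0.997, -0.002], [-0.002, -0.002, -1.0]] 0.545529523434831
1108
grip ((507.4947509765625, -129.68197631835938), (15.25090503692627, 24.53176498413086), 86.52676391601562) [np.float64(330.3113718411552), np.float64(249.8835740072202)]
plate ((432.15692138671875, -124.60458374023438), (163.4936065673828, 75.31230163574219), 86.15806579589844)
plate ((433.6982421875, -125.35261535644531), (167.05320739746094, 76.37405395507812), 86.15677642822266)
```

View pics/side6c.png

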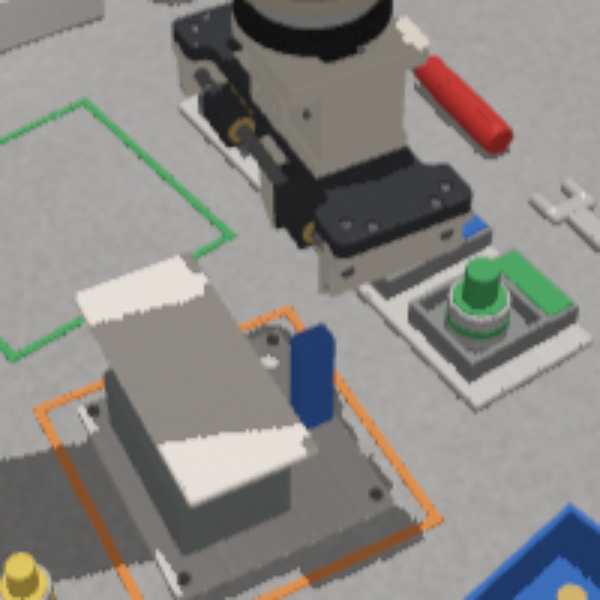

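View pics/wrist6.png

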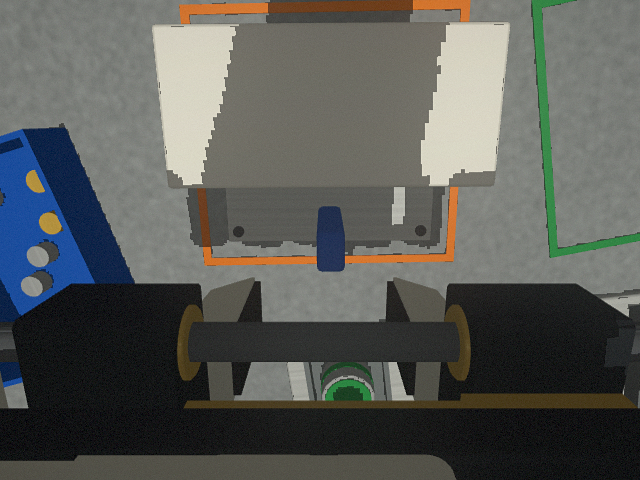

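The plate is clear, and the grip bar (330,250 in the wrist view) is between the jaws at about (0.509, -0.130). I go down and pinch it.

{"name": "step_arm", "arguments": {
  "series": [
    [[0.05, 0.001, 0.0035, -0.03, 0], [0.05, 0.001, 0.0035, -0.06, 0], [0.05, 0.001, 0.0035, -0.085, 0], [0.05, 0.001, 0.0035, -0.098, 0], [0.05, 0.001, 0.0035, -0.101, 0], [0.05, 0.001, 0.0035, -0.101, 0], [0.03, 0.001, 0.0035, -0.101, 0], [0.02, 0.001, 0.0035, -0.101, 0], [0.012, 0.001, 0.0035, -0.101, 0], [0.012, 0.001, 0.0035, -0.101, 0], [0.012, 0.001, 0.0035, -0.101, 0], [0.012, 0.001, 0.0035, -0.101, 0]]
  ],
  "squeeze": 35
}}

```text
clock: 16.33
position: [0.5122, -0.1259, 0.0691]
ee_rot: [0.104, 3.135, -0.003]
force: [-1.1, -4.2, 6.1]
width: 0.174
```

{"name": "step_arm", "arguments": {
  "series": [
    [[0.012, 0, 0, 0, 0], [0.012, 0, 0, 0, 0], [0.012, 0, 0, 0, 0]]
  ]
}}

```text
clock: 16.58
position: [0.5121, -0.1262, 0.0691]
ee_rot: [0.104, 3.135, -0.003]
force: [-0.7, -2.9, 1.6]
width: 0.175
```

{"name": "step_arm", "arguments": {
  "series": [
    [[0.012, 0, 0.004, 0, 0], [0.012, 0, 0.01, 0, 0.5], [0.012, -0.001, 0.02, 0, 1], [0.012, -0.001, 0.032, 0, 1.5], [0.012, -0.001, 0.044, 0, 2], [0.012, -0.001, 0.056, 0, 2.7], [0.012, -0.002, 0.068, 0, 3.4], [0.012, -0.002, 0.08, 0, 4.1], [0.012, -0.002, 0.092, 0, 4.8], [0.012, -0.003, 0.104, 0, 5.5], [0.012, -0.003, 0.116, 0, 6.2], [0.012, -0.003, 0.128, 0, 6.9], [0.012, -0.004, 0.14, 0, 7.5], [0.012, -0.004, 0.152, 0, 8.1], [0.012, -0.005, 0.164, 0, 8.7], [0.012, -0.005, 0.176, 0, 9.3], [0.012, -0.006, 0.186, 0, 9.9], [0.012, -0.006, 0.194, 0, 10.4], [0.012, -0.006, 0.2, 0, 10.9], [0.012, -0.006, 0.2, 0, 11.4]]
  ]
}}

```text
clock: 18.25
position: [0.5055, 0.076, 0.0691]
ee_rot: [-0.212, 3.13, -0.001]
force: [-1.1, 2.1, 2.3]
width: 0.168
```

```bash
cat > mod.py <<'E'
from h import *
import sys
k=sys.argv[1]
o=observe(); Rm=rot(o['ee_rot']); print(o['position'],'yaw',np.degrees(np.arctan2(-Rm[0,1],Rm[1,1])),o['force'],o['ft_torque'],o['width'])
for n in('top','side'):
    grab(n,n+k+'.png')
    z=load(n);P=cloud(z);hsv=cv2.cvtColor(z['im'],cv2.COLOR_RGB2HSV)
    s=(abs(P[...,2]-.1)<.006)&(P[...,0]>.33)&(P[...,0]<.55)&(P[...,1]>-.25)&(P[...,1]<.25)&(hsv[...,1]<60)
    lab,st=cv2.connectedComponentsWithStats(s.astype(np.uint8))[1:3]; i=1+np.argmax(st[1:,4]); v,u=np.nonzero(lab==i)
    r=cv2.minAreaRect((plane(z,u,v,.1)[:,:2]*1000).astype(np.float32)); (w,h),a=r[1],r[2]
    yaw=a-90 if w>h else a
    t=np.radians(yaw); print(n,'plate',r,'yaw',yaw,'origin',r[0][0]+22*np.cos(t),r[0][1]+22*np.sin(t))
E
python3 mod.py 7
```

```text
[0.50549289 0.07597078 0.06909576] yaw 7.766227389799991 [-1.0900641   2.09630001  2.29658285] [0.46034523 0.12361881 0.09693848] 0.16808529353441548
top plate ((435.6167297363281, 12.284591674804688), (75.67229461669922, 57.79916000366211), 8.517581939697266) yaw -81.48241806030273 origin 438.8752134544883 -9.47275843632983
side plate ((428.6280822753906, 62.71031188964844), (75.9919662475586, 167.5390625), 8.69684886932373) yaw 8.69684886932373 origin 450.3751307699164 66.03685390452577
```

View pics/top7.png

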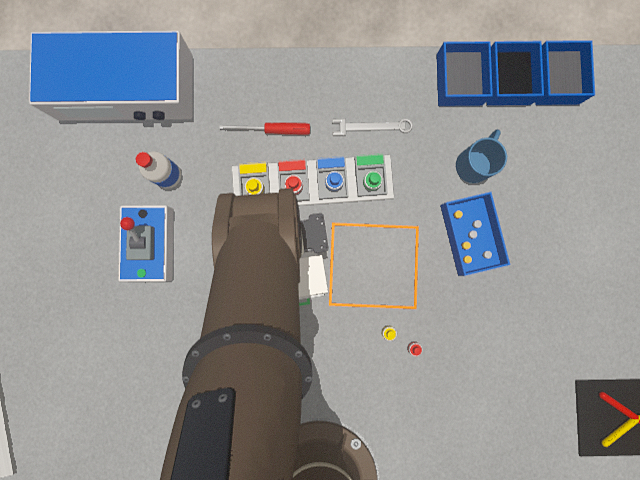

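View pics/side7.png

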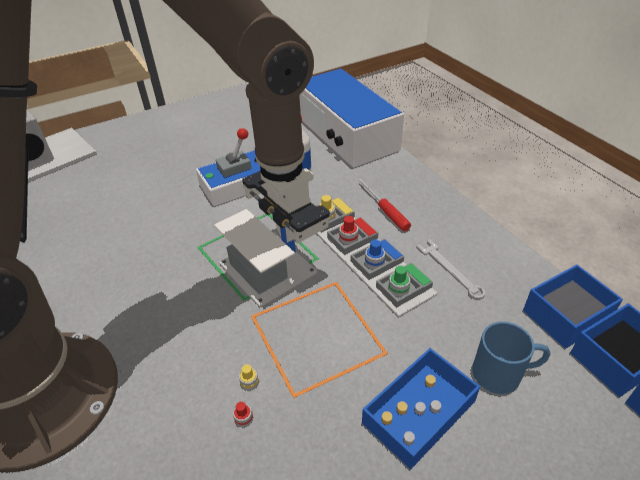

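{"name": "step_arm", "arguments": {
  "series": [
    [[0.012, 0, 0.006, 0, 0], [0.012, 0, 0.016, 0, 0], [0.012, 0, 0.028, 0, -0.5], [0.012, 0, 0.038, 0, -1], [0.012, 0, 0.046, 0, -1], [0.012, 0, 0.052, 0, -1], [0.012, 0, 0.054, 0, -1], [0.012, 0, 0.054, 0, -1]]
  ]
}}

```text
clock: 19.02
position: [0.5054, 0.1296, 0.0691]
ee_rot: [-0.184, 3.132, -0.001]
force: [0.4, -2.8, 3.0]
width: 0.169
```

```bash
python3 mod.py 8
```

```text
[0.50540884 0.12957625 0.06908662] yaw 6.714052136081128 [ 0.42103058 -2.75855755  2.99752934] [-0.5784589   0.09339758  0.33125392] 0.16911775410751978
top plate ((432.84881591796875, 81.43672180175781), (75.82437896728516, 88.86064147949219), 8.137222290039062) yaw 8.137222290039062 origin 454.6273179842946 84.55069799740212
side plate ((427.9639587402344, 116.85476684570312), (76.8310775756836, 168.31532287597656), 8.209879875183105) yaw 8.209879875183105 origin 449.7384944193899 119.99635815540326
```

View pics/side8.png

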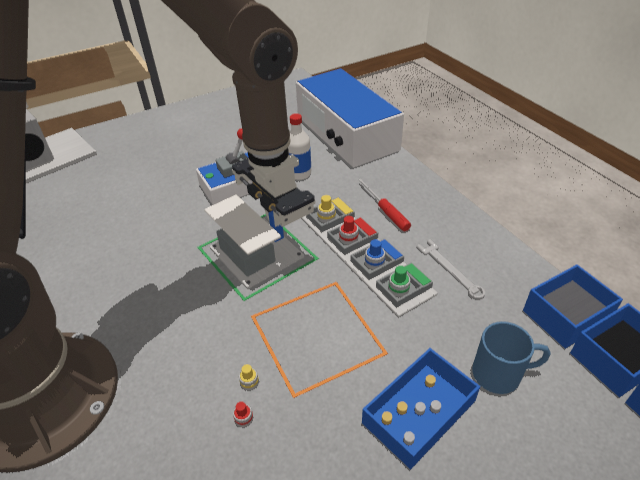

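The module sits inside the green frame (about 258,255), roughly 1 mm off centre. I let go, raise and back off.

{"name": "step_arm", "arguments": {
  "series": [
    [[0.02, 0, 0, 0, 0], [0.03, 0, 0, 0, 0], [0.04, 0, 0, 0, 0], [0.045, 0, 0, 0, 0], [0.045, 0, 0, 0.02, 0], [0.045, 0, 0, 0.05, 0], [0.045, 0, 0, 0.09, 0], [0.045, 0, 0, 0.13, 0], [0.045, 0, 0, 0.17, 0], [0.045, 0, -0.04, 0.18, 0], [0.045, 0, -0.08, 0.18, 0], [0.045, 0, -0.12, 0.18, 0], [0.045, 0, -0.16, 0.18, 0], [0.045, 0, -0.2, 0.18, 0], [0.045, 0, -0.24, 0.18, 0], [0.045, 0, -0.28, 0.18, 0], [0.045, 0, -0.32, 0.18, 0], [0.045, 0, -0.35, 0.18, 0], [0.045, 0, -0.35, 0.18, 0]]
  ]
}}

```text
clock: 20.7
position: [0.5039, -0.2279, 0.2495]
ee_rot: [-0.17, 3.133, -0.006]
force: [-0.7, -0.6, -0.2]
width: 0.492
```

```bash
python3 mod.py 9; python3 - <<'E'
from h import *
z=load('top');P=cloud(z);im=z['im']
s=(abs(P[...,0]-.54)<.04)&(abs(P[...,1]-.36)<.03)&(P[...,2]>.12)&(P[...,2]<.16);print('ball',P[s].mean(0).round(4))
cv2.imwrite('pics/top9c.png',cv2.resize(im[140:330,100:400,::-1],None,fx=2.6,fy=2.6,interpolation=cv2.INTER_CUBIC))
s=load('side')['im'];cv2.imwrite('pics/side9c.png',cv2.resize(s[120:320,180:440,::-1],None,fx=3,fy=3,interpolation=cv2.INTER_CUBIC))
E
```

```text
[ 0.50386416 -0.22789212  0.24949545] yaw 6.20813262530883 [-0.7211294  -0.55989634 -0.20884603] [0.04104038 0.11974405 0.00476297] 0.4918927337821596
top plate ((427.4853820800781, 118.9478759765625), (75.82437896728516, 164.6459503173828), 8.137215614318848) yaw 8.137215614318848 origin 449.2638845092235 122.0618496347217
side plate ((427.9639587402344, 116.85476684570312), (76.8310775756836, 168.31532287597656), 8.209879875183105) yaw 8.209879875183105 origin 449.7384944193899 119.99635815540326
ball [0.5398 0.3589 0.1414]
```

View pics/top9c.png

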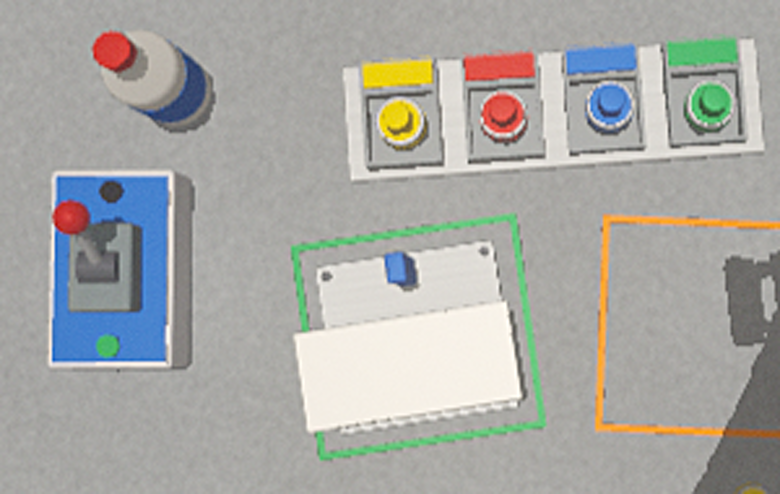

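View pics/side9c.png

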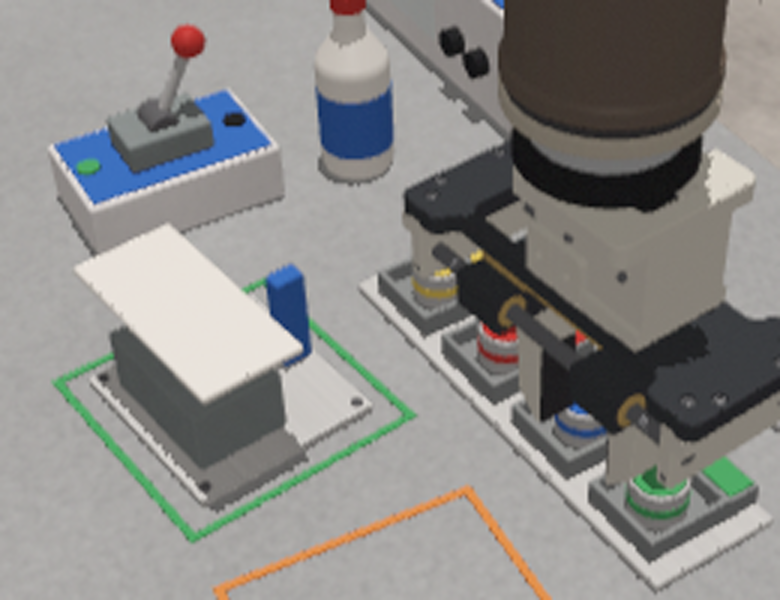

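Both views agree: the lever is at the black-dot end, all four weights stand upright in their slots, and the base is inside the green frame on every side. I hand it in.

```bash
python3 - <<'E'
from h import *
print(observe()['dq'].round(3)); print(arm.sign_off())
E
```

```text
[-0.042 -0.01  -0.039  0.013 -0.005  0.002 -0.012]
the job is handed in; nothing more can be done
None
```

The job is done and handed in at about 21 s of the 72 s allowed. I pushed the supply lever over to its stop, put the large red and yellow weights in the slots with their colours, slid the module into the green frame, and let go of everything.

- **Lever:** the ball stayed at x ≈ 0.540 m after I let go; the black-dot end works out at about 0.541 m.
- **Weights:** red and yellow each went down until I felt light contact of about 10 N before I opened the jaws. In the last pictures both stand upright in their own slots.
- **Left alone:** the blue and green weights, the two small look-alikes and the other bench items look untouched. I compared these by eye only, and the arm hid part of some last views.
- **Module:** its centre is within about 1 mm of the green frame's centre and it is turned about 0.6° from it. The base has about 13 to 15 mm of clear space on every side.

No check failed. The top and side cameras disagreed by 2 to 5 mm in y early on, and by 2 mm on the module's final position. The module may also have been nudged a few millimetres as the jaws closed on its grip. I corrected its position during the slide.

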